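# Sort footed glass slabs by weight with a lifter

### The arm

A 7-joint arm with a two-finger parallel gripper is mounted at the origin on the work surface. World frame = base frame: x ahead of the robot, y to its left, z up, the work surface at z = 0. Lengths are in m, angles in rad, forces in N, time in s.
With the tool pointing down it reaches from about 0.4 to 0.85 m from the base axis. Payload 10.4 kg.
Tool frame: the origin (TCP) lies at the very end of the fingers, on their centre line; the grasp point (between the pads) lies 19 mm behind it; z points along the fingers, y is the line along which they close (so a half turn about z gives the same grasp; the last joint's range is limited). The gripper opens to 87 mm and grips with 3 to 60 N. Pads are 19 mm wide; open, the fingers measure 117 mm over their backs; the gripper's body (75 mm by 190 mm) begins 51 mm behind the grasp point.
Start: joints at [1.093, 0.332, -0.065, 1.46, 0.022, 1.35, -0.088], TCP at [0.275, -0.561, 0.223] pointing down, gripper open.
Joint ranges: [-2.6, 2.6], [-0.5, 2.12], [-1.47, 1.34], [0.16, 2.42], [-1.27, 4.41], [0.06, 2.06], [-2.6, 2.6]. Speed limits (rad/s): [2.22, 2.22, 2.79, 2.79, 3.14, 3.14, 3.14].

### API

Orientations are given as a unit quaternion [x, y, z, w].
In Python, from bench import read_state, cams, workorder gives the robot as it stands.
- The arm moves only by the shell command python3 -m crank 'ROWS' [FORCE]. ROWS is text: rows parted by semicolons, each of 5 numbers parted by spaces: the shift along the tool's x, y, z scaled (see below), then the turn about the tool's z scaled (see below), then the opening, from -1 (shut) to 1 (fully open). In form: dx dy dz yaw jaw; .... A call has 1 to 10 rows; each row shifts and turns the commanded pose from where the row before left it, along the tool's axes as they then stand; what a row does not reach is not made up. The controller multiplies each number of a shift by 200 mm and each number of a turn by 90 degrees. A row lasts 1/10 s, in which the tool goes at most 50 mm and 8.59 degrees, less where a joint would pass 70% of its speed; a pose out of reach is approached as far as the arm can. A call with a number of a shift or a turn outside -1 to 1 is refused whole. A call with a gripper value outside its range is refused whole. The fingers move at their own pace and stop on an object; FORCE is the grip in N (left out, the last holds). Time passes only in rows, so rows that do not move let the fingers close. It gives the time, the measured TCP pose, the force, the opening and the grip force at its end, in the units of the state.
- read_state(): the state, without advancing time (a new reading comes with each control period).
- cams.camera(name): name is "scene" or "top"; returns a dict with "img" (400x640x3 uint8, blue, green, red), "K" (3x3 intrinsics, pixels), "xyz" and "attitude" of the camera in the world. Camera axes: x right, y down, z forward; pixel columns grow to the right and rows downward; lengths in m; the calibration is good to about 2 mm. A picture is of the moment at which its call begins. There is no depth.
- workorder.close_job(): hands the job in; it is judged then, once.
The state is a dict: "time": time; "joint_positions": joint angles; "joint_vel": joint speeds; "joint_torque": joint torques, N m; "ee_pos": TCP position; "eef_rot": TCP orientation; "ft_force": force on the tool from outside, world axes, zero at the start; "torque": the same for the moment, N m; "width": finger opening in m; "grip_force": force on a finger pad.
Only numpy, scipy, OpenCV 4.12 (cv2) and the standard library are available. Lean on these libraries where they do the work, as an engineer would, in place of code of your own. Each camera call takes 0.05 s, during which the arm holds its last target. There are 200 camera calls.

### The job

The two or three glass slabs on the board look alike, but some are heavy lead glass: slide the lifter under each one, lift it to feel its weight, and set those heavier than about 400 g in a row along the left lath and the lighter ones along the right lath, each standing flat and square with one side butted up against the lath's face on the robot's side. Touch the glass only with the lifter, leave the other things where they are, and at the end stand the lifter back on the middle of its mat.

Things in the scene. Friction and masses are not known exactly. Their poses are not given: they have to be found in the camera images.
- slab_1: one of up to 3 alike amber glass slabs, 70 x 70 x 20 mm on 4 slippery nylon feet (10 mm across, 12 mm tall, centred 29 mm either way from the middle): 32 mm high, a 12 mm gap under it, a clear 48 mm passage from each of its 4 sides. 220 to 620 g, different at each start, not visible. Origin: centre, at the bottom of the feet; z up, x and y square to the sides. None if absent
- slab_2: one of up to 3 alike amber glass slabs, 70 x 70 x 20 mm on 4 slippery nylon feet (10 mm across, 12 mm tall, centred 29 mm either way from the middle): 32 mm high, a 12 mm gap under it, a clear 48 mm passage from each of its 4 sides. 220 to 620 g, different at each start, not visible. Origin: centre, at the bottom of the feet; z up, x and y square to the sides. None if absent
- slab_3: one of up to 3 alike amber glass slabs, 70 x 70 x 20 mm on 4 slippery nylon feet (10 mm across, 12 mm tall, centred 29 mm either way from the middle): 32 mm high, a 12 mm gap under it, a clear 48 mm passage from each of its 4 sides. 220 to 620 g, different at each start, not visible. Origin: centre, at the bottom of the feet; z up, x and y square to the sides. None if absent
- lifter: loose C-shaped steel glass lifter, 250 g: flat blade 60 x 30 x 3 mm (x -37 to +23 mm, tip at +x), upright heel, arm from its top back over the blade, wooden grip block on the arm. A slab pushed up to the heel lies centred under the block and overhangs the tip by 10 mm. Origin: on the blade's underside, right below the block; x to the tip, z up. Starts standing on the mat
- lifter_grip (a point): middle of the lifter's square grip block, 24 x 24 mm and 40 mm tall (58 to 98 mm above the blade's underside), 78 mm above the blade's underside; held from above. The arm below it is 8 mm thick (50 to 58 mm) and reaches from x = -45 to +12 mm of the lifter
- lifter_heel (a point): middle of the heel's inner face, where a slab's edge stops: x = -37 mm, 20 mm above the blade's underside. The heel is 30 mm wide and 8 mm thick (rear at x = -45 mm)
- mat: grey mat 110 x 70 mm lying flat on the board (1 mm, part of the surface: nothing catches on it), the lifter's place. Origin: its centre
- lath_left: fixed straight dark wooden lath on the board to the robot's left, 270 mm long (along its y), 20 mm wide (x), 25 mm high: the stop for the row of heavy slabs. Slabs go in front of it, on the robot's side (-x of the lath). Origin: centre of its underside; x points away from the robot
- left_face (a point): middle of the left lath's face on the robot's side, 12.5 mm above the board; axes as the lath, so the face is the plane x = 0 of this point, and a slab butted against it has its centre at x = -35 mm here
- lath_right: fixed straight dark wooden lath on the board to the robot's right, 270 mm long (along its y), 20 mm wide (x), 25 mm high: the stop for the row of light slabs. Slabs go in front of it, on the robot's side (-x of the lath). Origin: centre of its underside; x points away from the robot
- right_face (a point): middle of the right lath's face on the robot's side, 12.5 mm above the board; axes as the lath, so the face is the plane x = 0 of this point, and a slab butted against it has its centre at x = -35 mm here
- board: fixed pale plywood glazing board on the bench, 600 x 970 mm, 6 mm thick, its flat top at z = 6 mm: all the things listed stand on it. Origin: centre of its underside
- solder_spool: bystander: aluminium spool, 48 mm across, 30 mm high; origin centre of underside
- foil_roll: bystander: copper ring, 54 mm across, 14 mm high; origin centre of underside
- hammer: bystander: hammer lying beyond the laths
- brush: bystander: brush lying beyond the left lath
- pane_knife: bystander: small hand tool lying beyond the right lath
- flux_jar: bystander: jar 60 mm across, 70 mm high, at the left side; origin centre of underside
- weight_block: bystander: steel block 60 x 40 x 30 mm at the right side; origin centre of underside
Things that resemble listed ones, but are neither listed nor needed, are in the scene too. Leave any purple look-alike of the slab_1 alone. There is more than one size of the lifter; the one meant has the size given above.

How it is judged:
On the way:
1. a slab has been lifted clear of the board on the lifter (((height (world z) of slab_1 above 0.02 m and contact force between slab_1 and lifter above 1 N) or (height (world z) of slab_2 above 0.02 m and contact force between slab_2 and lifter above 1 N) or (height (world z) of slab_3 above 0.02 m and contact force between slab_3 and lifter above 1 N))), for 0.3 s.
At the end, for the whole second after the job is handed in: Each slab stands flat, at rest, its centre 32 to 39 mm in front of a lath's face and within 125 mm of its middle, square within 0.1 rad: at the left lath if over 470 g, right if under 350 g, either between. The lifter stands upright within 35 mm of the mat's centre (((x of slab_1 in the frame of left_face between -0.039 and -0.032 m and y of slab_1 in the frame of left_face between -0.125 and 0.125 m and (angle between the x axis of slab_1 and the x axis of lath_left, either way round below 0.1 rad or angle between the y axis of slab_1 and the x axis of lath_left, either way round below 0.1 rad) and contact force between slab_1 and board above 3.43 N) or (x of slab_1 in the frame of right_face between -0.039 and -0.032 m and y of slab_1 in the frame of right_face between -0.125 and 0.125 m and (angle between the x axis of slab_1 and the x axis of lath_right, either way round below 0.1 rad or angle between the y axis of slab_1 and the x axis of lath_right, either way round below 0.1 rad) and contact force between slab_1 and board below 4.6 N)) and angle between each of slab_1, slab_2, slab_3, lifter's own z axis and vertical below 0.05 rad and height (world z) of each of slab_1, slab_2, slab_3 below 0.01 m and linear speed of each of slab_1, slab_2, slab_3, lifter below 0.01 m/s and ((x of slab_2 in the frame of left_face between -0.039 and -0.032 m and y of slab_2 in the frame of left_face between -0.125 and 0.125 m and (angle between the x axis of slab_2 and the x axis of lath_left, either way round below 0.1 rad or angle between the y axis of slab_2 and the x axis of lath_left, either way round below 0.1 rad) and contact force between slab_2 and board above 3.43 N) or (x of slab_2 in the frame of right_face between -0.039 and -0.032 m and y of slab_2 in the frame of right_face between -0.125 and 0.125 m and (angle between the x axis of slab_2 and the x axis of lath_right, either way round below 0.1 rad or angle between the y axis of slab_2 and the x axis of lath_right, either way round below 0.1 rad) and contact force between slab_2 and board below 4.6 N)) and ((x of slab_3 in the frame of left_face between -0.039 and -0.032 m and y of slab_3 in the frame of left_face between -0.125 and 0.125 m and (angle between the x axis of slab_3 and the x axis of lath_left, either way round below 0.1 rad or angle between the y axis of slab_3 and the x axis of lath_left, either way round below 0.1 rad) and contact force between slab_3 and board above 3.43 N) or (x of slab_3 in the frame of right_face between -0.039 and -0.032 m and y of slab_3 in the frame of right_face between -0.125 and 0.125 m and (angle between the x axis of slab_3 and the x axis of lath_right, either way round below 0.1 rad or angle between the y axis of slab_3 and the x axis of lath_right, either way round below 0.1 rad) and contact force between slab_3 and board below 4.6 N)) and horizontal distance between lifter and mat below 0.035 m and height (world z) of lifter below 0.012 m); the robot touches nothing.
It fails at once if a finger or the arm presses on a slab (the glass is handled with the lifter only) (contact force between any of the fingers, the arm and slab_1 above 1 N or contact force between any of the fingers, the arm and slab_2 above 1 N or contact force between any of the fingers, the arm and slab_3 above 1 N).
It fails at once if a bystander is displaced by more than 40 mm (distance of any of solder_spool, foil_roll, hammer, brush, pane_knife, flux_jar, weight_block from where it was at the start of the episode above 0.04 m).
Of slab_1, slab_2, slab_3 only 2 to 3 are there at a start; the rules pass over those that are not, and their reading is None.
At some moment in a run one of slab_1, slab_2, slab_3 may be knocked a few centimetres aside while the robot is not near it.
It also fails if it takes over 210 s, if anything falls off the work surface, if the arm or the gripper's body presses on something with over 40 N, if the wrist force passes 120 N, or if a joint passes its speed limit or range.

## Working session

There is one attempt and no reset: what is moved stays moved. The work goes in short steps, Python scripts to look and compute and a shell command to move; the robot and the scene stay as the last step left them, time stands still between calls to the robot, and variables do not carry over. Pictures are saved under pics/ and viewed, at most 14 in all, crops included, and the job is handed in when it is done.

```bash
mkdir -p pics; ls; cat > h.py <<'E'
import numpy as np, cv2
from scipy.spatial.transform import Rotation as R
from bench import read_state, cams, workorder
def pix(cam,p):
    Rm=att(cam); q=Rm.T@(np.array(p)-cam['xyz']); q=np.array(cam['K'])@q; return q[:2]/q[2]
def att(cam):
    a=np.array(cam['attitude'],float)
    return R.from_quat(a).as_matrix() if a.size==4 else a.reshape(3,3)
def world(cam,uv,z):
    d=att(cam)@np.linalg.inv(np.array(cam['K']))@np.array([uv[0],uv[1],1.]); c=np.array(cam['xyz'])
    return c+d*(z-c[2])/d[2]
E
python3 - <<'E'
from h import *
for n in('top','scene'):
    c=cams.camera(n); cv2.imwrite(f'pics/{n}0.png',c['img']); print(n,c['K'],c['xyz'],c['attitude'])
print(read_state())
E
```

```text
pics
top [[497.71737447   0.         320.47941744]
 [  0.         497.71737447 192.35289369]
 [  0.           0.           1.        ]] [0.3090565  0.06594788 1.62235347] [-0.70550149  0.70676312 -0.03935797  0.03470575]
scene [[466.76190049   0.         314.0085151 ]
 [  0.         466.76190049 196.86454332]
 [  0.           0.           1.        ]] [1.22983377 0.01974534 1.13796141] [ 0.68504972  0.66177556 -0.20632819 -0.22402825]
{'time': 0.1, 'joint_positions': array([ 1.09344677,  0.33278794, -0.06472238,  1.46083317,  0.02163524,
        1.3499216 , -0.08849631]), 'joint_vel': array([-0.00015626, -0.00137349, -0.00138838, -0.00157137,  0.00045489,
       -0.00017567, -0.00015201]), 'joint_torque': array([ 1.26463819e-03, -6.24541926e+01,  2.43590889e-02, -3.90720212e+01,
       -6.14323304e-02,  3.65529978e-02,  3.54165627e-05]), 'ee_pos': array([ 0.27437084, -0.56117497,  0.22185806]), 'eef_rot': array([ 9.74255557e-01,  2.25445597e-01, -1.81960484e-04, -5.99657088e-04]), 'ft_force': array([-0.10932945, -0.33472235, -0.16051348]), 'torque': array([ 0.00770497, -0.01873123,  0.04646038]), 'grip_force': 0.0, 'width': 0.0870345279800509}
```

View pics/top0.png

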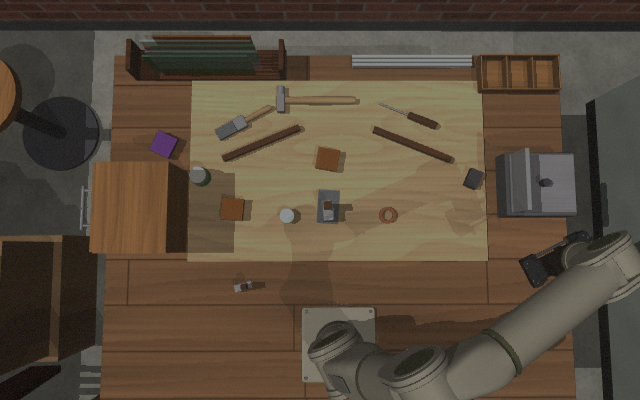

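View pics/scene0.png

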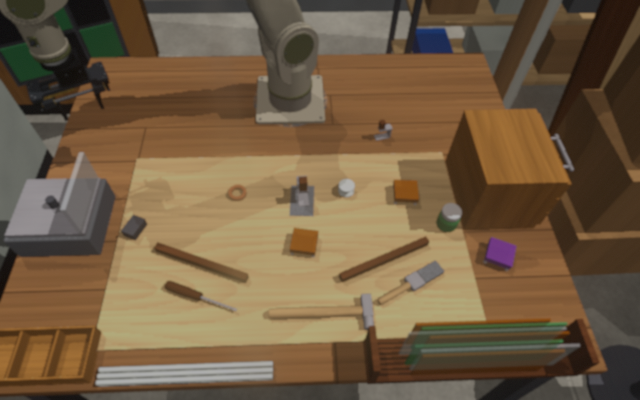

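The top view shows two amber slabs, at about (328,158) and (232,208). The purple look-alike is at (164,144). The lifter is on the mat at (328,207), and a smaller lifter stands off the board at (243,287). Next I'll enlarge the area to confirm this and measure.

```bash
python3 - <<'E'
from h import *
i=cv2.imread('pics/top0.png')
a=cv2.resize(i[110:235,215:335],None,fx=6,fy=6,interpolation=cv2.INTER_CUBIC)[:600]
cv2.imwrite('pics/cA.png',cv2.resize(i[115:230,215:345],None,fx=6,fy=5.2,interpolation=cv2.INTER_CUBIC))
s=cv2.imread('pics/scene0.png')
cv2.imwrite('pics/cB.png',cv2.resize(s[110:285,270:470],None,fx=4,fy=3.4,interpolation=cv2.INTER_CUBIC))
# laths / slabs by colour: hsv
c=cams.camera('top'); h=cv2.cvtColor(i,cv2.COLOR_BGR2HSV)
for u,v in((328,158),(232,208),(260,142),(412,144),(328,195),(350,150)): print(u,v,h[v,u], i[v,u], world(c,(u,v),.006).round(3))
E
```

```text
328 158 [ 14 159 101] [ 38  67 101] [0.593 0.03  0.006]
232 208 [ 13 162 101] [ 37  64 101] [0.428 0.343 0.006]
260 142 [ 11 137  69] [32 46 69] [0.646 0.254 0.006]
412 144 [ 15 131  72] [35 53 72] [ 0.639 -0.248  0.006]
328 195 [60  3 89] [88 89 88] [0.47  0.031 0.006]
350 150 [ 23  84 137] [ 92 126 137] [ 0.619 -0.042  0.006]
```

View pics/cA.png

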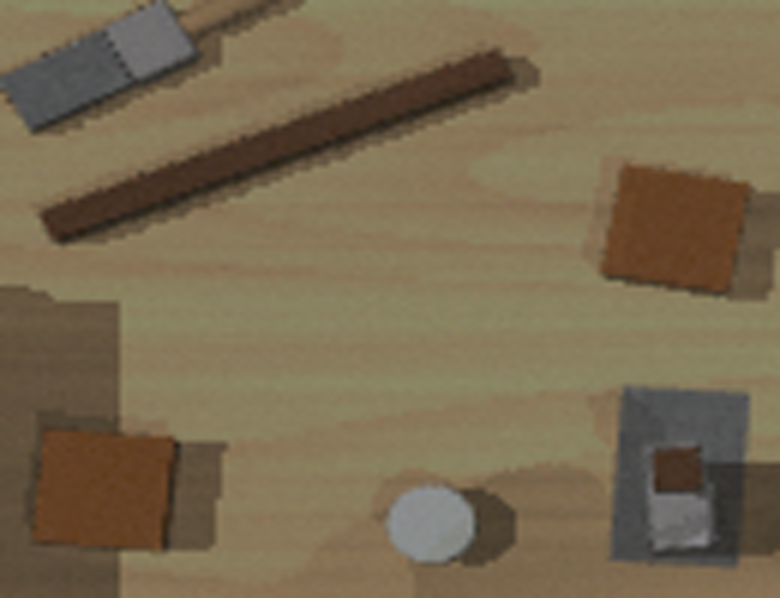

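View pics/cB.png

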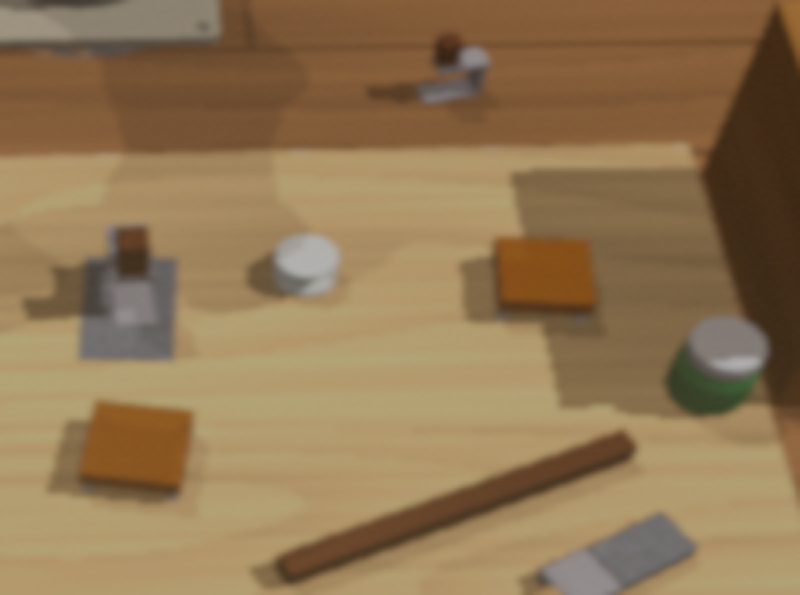

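The crops confirm two amber slabs. The larger lifter stands on the mat with its tip pointing away from the robot. The small grey lifter at the robot's feet is the decoy.

```bash
cat >> h.py <<'E'
def rect(c,mask,box,z,K=6):
    """fit rotated rect to largest blob in box (u0,v0,u1,v1) -> world centre, size, yaw (mod 90)"""
    u0,v0,u1,v1=box; m=np.zeros_like(mask); m[v0:v1,u0:u1]=mask[v0:v1,u0:u1]
    m=cv2.resize(m,None,fx=K,fy=K,interpolation=cv2.INTER_LINEAR); m=(m>127).astype(np.uint8)
    cs,_=cv2.findContours(m,cv2.RETR_EXTERNAL,cv2.CHAIN_APPROX_NONE); k=max(cs,key=cv2.contourArea)[:,0]
    w=np.array([world(c,((p[0]+.5)/K-.5,(p[1]+.5)/K-.5),z)[:2] for p in k])
    r=cv2.minAreaRect((w*1000).astype(np.float32)); mo=cv2.moments((w*1000).astype(np.float32))
    return np.round(r[0],1),np.round(r[1],1),round(r[2],1),np.round([mo['m10']/mo['m00'],mo['m01']/mo['m00']],1), round(mo['m00'])
def amber(c):
    h=cv2.cvtColor(c['img'],cv2.COLOR_BGR2HSV); return ((h[...,1]>148)&(h[...,2]>80)&(h[...,0]<18)).astype(np.uint8)*255
E
python3 - <<'E'
from h import *
c=cams.camera('top'); m=amber(c)
print('S A',rect(c,m,(300,135,355,185),.038)); print('S B',rect(c,m,(205,185,260,235),.038))
h=cv2.cvtColor(c['img'],cv2.COLOR_BGR2HSV)
d=((h[...,2]<85)&(h[...,1]>110)).astype(np.uint8)*255
print('LL',rect(c,d,(215,120,308,165),.031)); print('LR',rect(c,d,(365,122,462,168),.031))
s=cams.camera('scene'); m=amber(s)
print('S A',rect(s,m,(280,220,330,265),.038)); print('S B',rect(s,m,(385,170,430,210),.038))
hs=cv2.cvtColor(s['img'],cv2.COLOR_BGR2HSV); d=((hs[...,2]<110)&(hs[...,1]>110)).astype(np.uint8)*255
print('LL',rect(s,d,(330,230,440,285),.031)); print('LR',rect(s,d,(145,235,255,285),.031))
# crops of lath and lifter
a=cv2.resize(c['img'][185:230,310:350],None,fx=10,fy=10,interpolation=cv2.INTER_CUBIC)
b=cv2.resize(s['img'][170:220,282:327],None,fx=8.9,fy=9,interpolation=cv2.INTER_CUBIC)
cv2.imwrite('pics/lif.png',np.hstack([a,b[:450]]))
E
```

```text
S A (array([585.7,  33.9]), array([70.5, 70.2]), 79.5, array([585.5,  33.6]), 4474)
S B (array([423.9, 338.3]), array([71. , 70.7]), 85.4, array([424.1, 338.5]), 4558)
LL (array([638.6, 248.8]), array([ 24.1, 269.1]), 22.8, array([638.7, 252.2]), 4707)
LR (array([ 634.1, -242.7]), array([270.5,  24.6]), 67.9, array([ 635.5, -242.3]), 4785)
S A (array([593.1,  31.4]), array([70.9, 76.5]), 80.5, array([592.9,  31.8]), 4848)
S B (array([431.6, 335.5]), array([74.6, 81.3]), 86.1, array([431. , 335.7]), 5435)
LL (array([651. , 245.7]), array([ 25. , 273.4]), 22.9, array([651. , 245.3]), 5881)
LR (array([ 646.6, -245.3]), array([270.5,  30.2]), 67.5, array([ 638. , -268.3]), 5520)
```

View pics/lif.png

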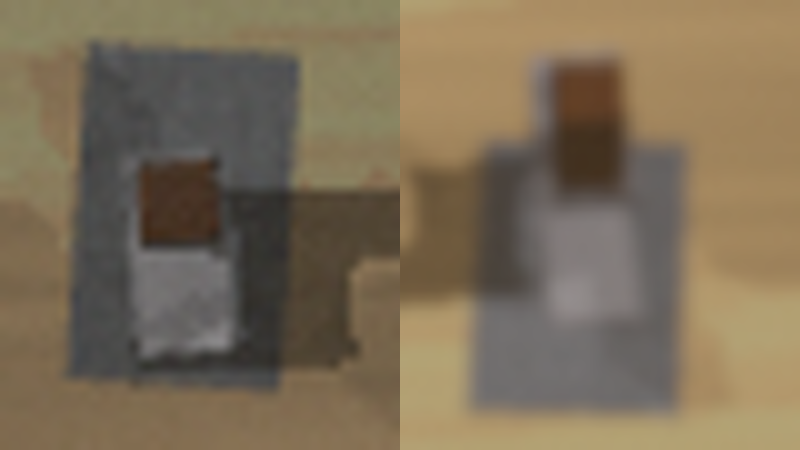

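The lifter's block top is at about (328,205) in the top view. The grey arm and heel lie on the robot's side and the blade tip points away (+x). The mat corners are about (319.5,189), (339.8,190.5), (337.8,224) and (317,222.5).

```bash
python3 - <<'E'
from h import *
c=cams.camera('top'); h=cv2.cvtColor(c['img'],cv2.COLOR_BGR2HSV)
m=((h[...,1]>100)&(h[...,0]<15)).astype(np.uint8)*255
print('block',rect(c,m,(322,199,334,212),.104))
q=[world(c,(u-.5,v-.5),.007)[:2] for u,v in((319.5,189),(339.8,190.5),(337.8,224),(317,222.5))]
q=np.array(q);print('mat',q.round(3),q.mean(0)); 
for a,b in((0,1),(1,2),(2,3),(3,0)): print(np.linalg.norm(q[a]-q[b]).round(3))
s=cams.camera('scene');hs=cv2.cvtColor(s['img'],cv2.COLOR_BGR2HSV); ms=((hs[...,1]>140)&(hs[...,0]<15)&(hs[...,2]>90)).astype(np.uint8)*255
print('block scene',rect(s,ms,(296,172,310,184),.104))
# top-face corners of slabs projected for check
for n,cc,b in(('top',c,(310,185)),('scene',s,(282,170))):
    print(n,'gray arm px check', pix(cc,(.43,.03,.104)).round(1))
    print('bench board corners', [pix(cc,p).round(1) for p in((0.2,.5,.006),(0.8,-.5,.006))])
E
```

```text
block (array([431.3,  34.4]), array([24., 24.]), 89.9, array([430. ,  35.3]), 463)
mat [[ 0.492  0.06 ]
 [ 0.487 -0.006]
 [ 0.377  0.001]
 [ 0.382  0.068]] [0.43444446 0.03064919]
0.066
0.11
0.068
0.11
block scene (array([435.9,  32.9]), array([16.3, 17. ]), 88.4, array([436.4,  33.2]), 255)
top gray arm px check [328.9 204.9]
bench board corners [array([181.7, 279.3]), array([486.5,  96.6])]
scene gray arm px check [301.4 178.4]
bench board corners [array([443. , 138.1]), array([ 90.7, 325.9])]
```

```bash
cat > go.py <<'E'
import sys
from h import *
# where to go: x y z (mm) yaw (deg) -> shift per tool axis and turn, in move units
s=read_state(); M=R.from_quat(s['eef_rot']).as_matrix()
t=[float(a) for a in sys.argv[1:]]
yaw=np.degrees(np.arctan2(M[1,0],M[0,0])); p=s['ee_pos']*1000
print('t',round(s['time'],1),'pos',p.round(1),'yaw',yaw.round(2),'tilt',np.degrees(np.arccos(-M[2,2])).round(2),'F',s['ft_force'].round(2),'w',round(s['width']*1000,1),'g',round(s['grip_force'],1),'q',s['joint_positions'].round(2))
if t:
    d=np.array(t[:3])-p
    print('now axes: units',(M.T@d/200).round(4),'turn units',round(-(t[3]-yaw)/90,4))
    a=np.radians(t[3]); M2=np.array([[np.cos(a),np.sin(a),0],[np.sin(a),-np.cos(a),0],[0,0,-1]])
    print('after turn: units',(M2.T@d/200).round(4))
E
python3 go.py 431 34 160 2
```

```text
t 0.3 pos [ 274.5 -561.4  222.4] yaw 26.06 tilt 0.01 F [-0.14  0.17 -0.22] w 87.2 g 0.0 q [ 1.09  0.33 -0.06  1.46  0.02  1.35 -0.09]
now axes: units [ 2.0105 -2.3309  0.3125] turn units 0.2673
after turn: units [ 0.8857 -2.948   0.312 ]
```

```bash
python3 -m crank '0 0 0 0.09 1;0 0 0 0.09 1;0 0 0 0.09 1;0.055 -0.184 0 0 1;0.055 -0.184 0 0 1;0.055 -0.184 0 0 1;0.055 -0.184 0 0 1;0.055 -0.184 0 0 1;0.055 -0.184 0 0 1;0.055 -0.184 0 0 1' 20; python3 -m crank '0.055 -0.184 0.03 0 1;0.055 -0.184 0.03 0 1;0.055 -0.184 0.03 0 1;0.055 -0.184 0.03 0 1;0.055 -0.184 0.03 0 1;0.055 -0.184 0.03 0 1;0.055 -0.184 0.03 0 1;0.055 -0.184 0.03 0 1;0 0 0 0 1'; python3 go.py 431 34 160 2
```

```text
time: 1.35
ee_pos: [0.3438, -0.3001, 0.2227]
eef_rot: [1.0, 0.015, 0.0, 0.0]
ft_force: [0.9, 0.1, 0.2]
width: 0.0871
grip_force: 0.0
time: 2.25
ee_pos: [0.423, 0.0002, 0.1743]
eef_rot: [1.0, 0.019, 0.0, -0.001]
ft_force: [0.1, -0.1, -0.4]
width: 0.0871
grip_force: 0.0
t 2.2 pos [4.230e+02 2.000e-01 1.743e+02] yaw 2.14 tilt 0.07 F [ 0.09 -0.09 -0.37] w 87.1 g 0.0 q [ 0.52 -0.06 -0.6   2.   -0.04  1.19 -1.6 ]
now axes: units [ 0.0463 -0.1674  0.0719] turn units 0.0016
after turn: units [ 0.0459 -0.1676  0.0716]
```

```bash
python3 -m crank '0 0 0 -0.091 1;0 0 0 -0.091 1;0 0 0 -0.091 1;0 0 0 -0.091 1;0 0 0 -0.091 1;0 0 0 -0.091 1;0 0 0 -0.091 1;0 0 0 -0.091 1;0 0 0 -0.091 1;0 0 0 -0.091 1'; python3 -m crank '0 0 0 -0.091 1;0 0 0 -0.091 1;0 0 0 -0.091 1;0 0 0 -0.091 1;0 0 0 -0.091 1;0 0 0 -0.091 1;0 0 0 -0.091 1;0 0 0 -0.091 1;0 0 0 -0.091 1;0 0 0 -0.091 1';python3 -m crank '0 0 0 -0.091 1;0 0 0 -0.091 1;-0.04 0.17 0.07 0 1;0 0 0 0 1;0 0 0 0 1'; python3 go.py 431 34 70 -178
```

```text
time: 3.25
ee_pos: [0.4225, -0.0051, 0.1747]
eef_rot: [0.743, 0.669, 0.0, 0.0]
ft_force: [0.6, 0.1, -0.2]
width: 0.087
grip_force: 0.0
time: 4.25
ee_pos: [0.4225, -0.0051, 0.1747]
eef_rot: [0.123, 0.992, -0.0, 0.0]
ft_force: [0.6, -0.2, -0.3]
width: 0.0867
grip_force: 0.0
time: 4.75
ee_pos: [0.4292, 0.0297, 0.1604]
eef_rot: [-0.017, 1.0, -0.0, -0.0]
ft_force: [-0.2, -0.1, -0.0]
width: 0.0873
grip_force: 0.0
t 4.8 pos [429.2  29.7 160.4] yaw -178.02 tilt 0.03 F [-0.2  -0.15 -0.02] w 87.3 g 0.0 q [ 0.37 -0.03 -0.53  2.   -0.01  1.16  1.45]
now axes: units [-0.0098  0.0214  0.4521] turn units -0.0002
after turn: units [-0.0096  0.0213  0.4521]
```

```bash
python3 -m crank '-0.01 0.021 0 0 1;0 0 0.15 0 1;0 0 0.15 0 1;0 0 0.1 0 1;0 0 0.052 0 1;0 0 0 0 1;0 0 0 0 1' 40; python3 go.py 431 34 70 -178;python3 -m crank '0 0 0 0 -1;0 0 0 0 -1;0 0 0 0 -1;0 0 0 0 -1;0 0 0 0 -1;0 0 0 0 -1;0 0 0 0 -1;0 0 0 0 -1;0 0 0 0 -1;0 0 0 0 -1' 40; python3 go.py
```

```text
time: 5.45
ee_pos: [0.4319, 0.0337, 0.071]
eef_rot: [-0.017, 1.0, -0.0, 0.001]
ft_force: [0.3, -0.2, -0.1]
width: 0.0872
grip_force: 0.0
t 5.5 pos [431.9  33.7  71. ] yaw -178.09 tilt 0.06 F [ 0.26 -0.25 -0.07] w 87.2 g 0.0 q [ 0.35  0.1  -0.55  2.09  0.07  0.96  1.37]
now axes: units [0.0046 0.0015 0.0051] turn units -0.001
after turn: units [0.0046 0.0015 0.0051]
time: 6.45
ee_pos: [0.4312, 0.0338, 0.0701]
eef_rot: [-0.017, 1.0, -0.0, -0.0]
ft_force: [0.6, -0.2, 0.4]
width: 0.0237
grip_force: 39.5
t 6.5 pos [431.2  33.8  70.1] yaw -178.06 tilt 0.0 F [ 0.62 -0.21  0.42] w 23.7 g 39.5 q [ 0.35  0.1  -0.55  2.09  0.07  0.96  1.37]
```

```bash
python3 -m crank '0 0 -0.1 0 -1;0 0 -0.1 0 -1;0 0 -0.1 0 -1;0 0 0 0.07 -1;0 0 0 0.068 -1;0 0 0 0 -1;0 0 0 0 -1;0 0 0 0 -1'; python3 go.py 511.8 47.4 120 169.5; python3 - <<'E'
from h import *
c=cams.camera('top');s=cams.camera('scene')
a=cv2.resize(c['img'][130:230,300:370],None,fx=5.6,fy=5.6,interpolation=cv2.INTER_CUBIC)
b=cv2.resize(s['img'][140:260,270:340],None,fx=5.6,fy=4.667,interpolation=cv2.INTER_CUBIC)
cv2.imwrite('pics/held.png',np.hstack([a,b]))
E
```

```text
time: 7.25
ee_pos: [0.4311, 0.0338, 0.1299]
eef_rot: [0.09, 0.996, -0.0, -0.0]
ft_force: [0.1, 0.2, -2.3]
width: 0.024
grip_force: 39.5
t 7.2 pos [431.1  33.8 129.9] yaw 169.66 tilt 0.03 F [ 0.1   0.18 -2.29] w 24.0 g 39.5 q [ 0.36  0.02 -0.54  2.03  0.01  1.09  1.21]
now axes: units [-0.3849  0.1392  0.0493] turn units 0.0018
after turn: units [-0.3844  0.1402  0.0495]
```

View pics/held.png

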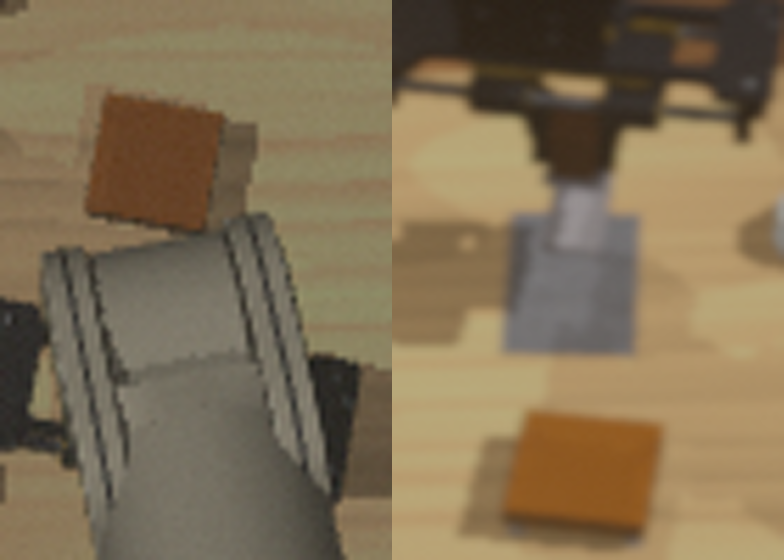

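The lifter hangs straight in the gripper with its blade toward the slab. The slab is undisturbed.

```bash
python3 -m crank '-0.19 0.07 0.03 0 -1;-0.195 0.07 0.02 0 -1;0 0 0 0 -1;0 0 0.12 0 -1;0 0 0.12 0 -1;0 0 0 0 -1;0 0 0 0 -1;0 0 0 0 -1'; python3 go.py 511.8 47.4 71.5 169.5
```

```text
time: 8.15
ee_pos: [0.5123, 0.0473, 0.073]
eef_rot: [0.091, 0.996, -0.0, 0.0]
ft_force: [0.4, 0.8, -3.3]
width: 0.0236
grip_force: 40.0
t 8.2 pos [512.3  47.3  73. ] yaw 169.53 tilt 0.04 F [ 0.44  0.78 -3.31] w 23.6 g 40.0 q [ 0.3   0.28 -0.54  1.9   0.17  1.01  1.07]
now axes: units [ 0.0024 -0.0001  0.0073] turn units 0.0004
after turn: units [ 0.0023 -0.0001  0.0073]
```

```bash
python3 -m crank '-0.06 0 0.005 0 -1;-0.06 0 0 0 -1;-0.06 0 0 0 -1;-0.06 0 0 0 -1;-0.06 0 0 0 -1;-0.04 0 0 0 -1;-0.03 0 0 0 -1;-0.02 0 0 0 -1;0 0 0 0 -1;0 0 0 0 -1'; python3 go.py; python3 -m crank '0 0 -0.05 0 -1;0 0 -0.05 0 -1;0 0 -0.05 0 -1;0 0 0 0 -1;0 0 0 0 -1;0 0 0 0 -1;0 0 0 0 -1'; python3 - <<'E'
from h import *
s=cams.camera('scene');F=[]
for i in range(8): cams.camera('scene'); F.append(read_state()['ft_force'])
print(np.mean(F,0),np.std(F,0))
cv2.imwrite('pics/liftA.png',cv2.resize(s['img'][150:290,240:400],None,fx=4,fy=4,interpolation=cv2.INTER_CUBIC))
E
python3 go.py
```

```text
time: 9.15
ee_pos: [0.5886, 0.0333, 0.0711]
eef_rot: [0.091, 0.996, -0.0, -0.0]
ft_force: [-0.7, -0.3, -1.7]
width: 0.0236
grip_force: 40.0
t 9.2 pos [588.6  33.3  71.1] yaw 169.53 tilt 0.01 F [-0.68 -0.3  -1.69] w 23.6 g 40.0 q [ 0.27  0.43 -0.5   1.7   0.23  1.06  1.09]
time: 9.85
ee_pos: [0.5884, 0.0331, 0.1006]
eef_rot: [0.091, 0.996, -0.0, -0.0]
ft_force: [0.0, -0.1, -6.5]
width: 0.0238
grip_force: 40.0
[ 0.11506761 -0.19285024 -6.11179976] [0.60979187 0.78238108 0.29735912]
t 10.3 pos [588.8  33.2 101.1] yaw 169.52 tilt 0.0 F [-0.42  0.26 -5.85] w 23.6 g 40.0 q [ 0.28  0.4  -0.51  1.68  0.21  1.12  1.1 ]
```

View pics/liftA.png

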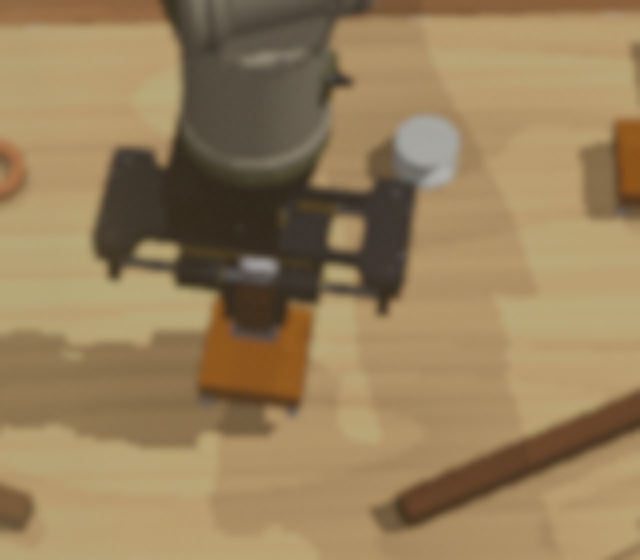

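The slab is centred on the lifter and lifted. Its load is 6.1 − 2.45 ≈ 3.7 N (about 370 g), so it is light and goes to the right lath.

```bash
python3 -m crank '0 0 0 0.03 -1;0 0 0 0.04 -1;0 0 0 0.04 -1;0 0 0 0.019 -1;0 0 0 0 -1;0 0 0 0 -1'; python3 go.py 555.9 -162.4 101 157.9
```

```text
time: 10.9
ee_pos: [0.5888, 0.0332, 0.1012]
eef_rot: [0.191, 0.982, -0.0, 0.0]
ft_force: [-0.3, -1.1, -6.1]
width: 0.0236
grip_force: 40.0
t 10.9 pos [588.8  33.2 101.2] yaw 157.99 tilt 0.01 F [-0.32 -1.09 -6.11] w 23.6 g 40.0 q [ 0.25  0.39 -0.47  1.68  0.2   1.12  0.91]
now axes: units [-2.141e-01 -9.682e-01  9.000e-04] turn units 0.001
after turn: units [-2.156e-01 -9.679e-01  8.000e-04]
```

```bash
python3 -m crank '-0.009 -0.04 0 0 -1;-0.018 -0.08 0 0 -1;-0.027 -0.12 0 0 -1;-0.031 -0.14 0 0 -1;-0.031 -0.14 0 0 -1;-0.031 -0.14 0 0 -1;-0.027 -0.12 0 0 -1;-0.022 -0.1 0 0 -1;-0.013 -0.06 0 0 -1;-0.006 -0.03 0 0 -1'; python3 -m crank '0 0 0 0 -1;0 0 0 0 -1;0 0 0 0 -1;0 0 0 0 -1'; python3 go.py 611.5 -185 73 157.9;  python3 - <<'E'
from h import *
F=[]
for i in range(6): s=cams.camera('scene'); F.append(read_state()['ft_force'])
print(np.mean(F,0))
cv2.imwrite('pics/rightA.png',cv2.resize(s['img'][170:300,140:310],None,fx=4,fy=4,interpolation=cv2.INTER_CUBIC))
E
```

```text
time: 11.9
ee_pos: [0.5552, -0.1644, 0.1011]
eef_rot: [0.192, 0.981, -0.0, -0.0]
ft_force: [-0.5, 0.8, -6.4]
width: 0.0237
grip_force: 40.0
time: 12.3
ee_pos: [0.5559, -0.1618, 0.1012]
eef_rot: [0.191, 0.982, 0.0, 0.0]
ft_force: [0.4, -0.6, -5.9]
width: 0.024
grip_force: 40.0
t 12.3 pos [ 555.9 -161.8  101.2] yaw 157.99 tilt 0.02 F [ 0.37 -0.61 -5.94] w 24.0 g 40.0 q [ 0.53  0.36 -0.39  1.71  0.15  1.1   1.28]
now axes: units [-0.3012 -0.0036  0.1411] turn units 0.001
after turn: units [-0.3012 -0.0031  0.1411]
[-4.00873201e-03 -2.56583675e-01 -6.41879445e+00]
```

View pics/rightA.png

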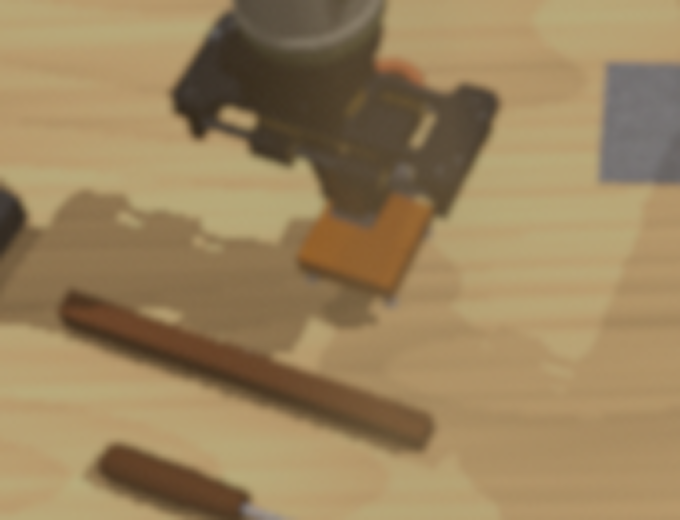

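The slab's front edge is parallel to the right lath, about 55 mm short of it. The second reading gives 405 g, so the average is about 385 g and the right lath is allowed. I'll lower it and push.

```bash
python3 -m crank '0 0 0.05 0 -1;0 0 0.05 0 -1;0 0 0.045 0 -1;0 0 0 0 -1;0 0 0 0 -1;-0.05 0 0 0 -1;-0.06 0 0 0 -1;-0.06 0 0 0 -1;-0.04 0 0 0 -1;-0.02 0 0 0 -1'; python3 -m crank '0 0 0 0 -1;0 0 0 0 -1;0 0 0 0 -1'; python3 go.py 611.5 -185 72 157.9
```

```text
time: 13.6
ee_pos: [0.5992, -0.1805, 0.0724]
eef_rot: [0.192, 0.981, 0.0, 0.0]
ft_force: [-0.4, 0.6, -1.8]
width: 0.0238
grip_force: 40.0
time: 13.9
ee_pos: [0.5981, -0.18, 0.0723]
eef_rot: [0.192, 0.981, -0.0, 0.0]
ft_force: [0.9, -0.4, -2.5]
width: 0.0235
grip_force: 40.0
t 13.9 pos [ 598.1 -180.    72.3] yaw 157.91 tilt 0.02 F [ 0.89 -0.39 -2.55] w 23.5 g 40.0 q [ 0.51  0.48 -0.37  1.61  0.19  1.09  1.27]
now axes: units [-0.0713  0.002   0.0015] turn units 0.0001
after turn: units [-0.0713  0.002   0.0015]
```

```bash
for i in 1; do python3 -m crank '-0.02 0 0 0 -1;-0.02 0 0 0 -1;0 0 0 0 -1' | sed -n '2p;4p'; python3 -m crank '-0.01 0 0 0 -1;0 0 0 0 -1'| sed -n '2p;4p'; python3 -m crank '-0.01 0 0 0 -1;0 0 0 0 -1'| sed -n '2p;4p'; python3 -m crank '-0.01 0 0 0 -1;0 0 0 0 -1'| sed -n '2p;4p';python3 -m crank '-0.01 0 0 0 -1;0 0 0 0 -1'| sed -n '2p;4p'; done
```

```text
ee_pos: [0.6062, -0.1833, 0.0722]
ft_force: [-0.5, 0.2, -2.5]
ee_pos: [0.6077, -0.1839, 0.0721]
ft_force: [0.8, 0.3, -3.6]
ee_pos: [0.6096, -0.1846, 0.0722]
ft_force: [-0.1, 0.2, -2.3]
ee_pos: [0.6115, -0.1854, 0.0722]
ft_force: [0.4, 0.6, -2.3]
ee_pos: [0.6127, -0.1857, 0.0719]
ft_force: [-4.0, 1.0, -2.1]
```

Contact with the lath at 4 N, where predicted. Withdrawing and checking from above.

```bash
python3 -m crank '-0.003 0 0 0 -1;0 0 0 0 -1;0.03 0 0 0 -1;0.06 0 0 0 -1;0.08 0 0 0 -1;0.08 0 0 0 -1;0.08 0 0 0 -1;0.08 0 0 0 -1;0.03 0 0 0 -1;0 0 0 0 -1'; python3 -m crank '0 0 -0.1 0 -1;0 0 -0.15 0 -1;0 0 -0.15 0 -1;0 0 0 0 -1;0 0 0 0 -1;0 0 0 0 -1'; python3 - <<'E'
from h import *
c=cams.camera('top'); m=amber(c); F=[]
print('A',rect(c,m,(355,120,460,185),.038)); print('B',rect(c,m,(205,185,260,235),.038))
for i in range(12): cams.camera('top'); F.append(read_state()['ft_force'][2])
print('empty',np.mean(F))
n=np.array([.9265,-.376]); f=np.array([634.1,-242.7])-7.7*n; a=np.array(rect(c,m,(355,120,460,185),.038)[0])-f
print('x',a@n,'y',a@[.376,.9265])
cv2.imwrite('pics/topA.png',cv2.resize(c['img'][100:240,200:460],None,fx=3,fy=3,interpolation=cv2.INTER_CUBIC))
E
python3 go.py 345 345 135 175.4
```

```text
time: 16.0
ee_pos: [0.5322, -0.1534, 0.0726]
eef_rot: [0.192, 0.981, -0.0, 0.001]
ft_force: [0.3, -0.4, -2.6]
width: 0.0237
grip_force: 40.0
time: 16.6
ee_pos: [0.5318, -0.1533, 0.151]
eef_rot: [0.192, 0.981, 0.0, -0.001]
ft_force: [-0.2, 0.8, -3.6]
width: 0.0239
grip_force: 40.0
A (array([ 636.6, -162.4]), array([11.6, 35.8]), 77.9, array([ 632.8, -161.8]), 207)
B (array([423.7, 338.4]), array([70.9, 71. ]), 85.1, array([424.1, 338.1]), 4518)
empty -2.6956663588924923
x -20.178257475 y 75.33794999999999
t 17.2 pos [ 532.1 -153.2  152.2] yaw 157.91 tilt 0.01 F [-0.28 -1.58 -2.03] w 23.8 g 40.0 q [ 0.55  0.26 -0.41  1.73  0.11  1.18  1.3 ]
now axes: units [1.8037 1.9563 0.0855] turn units -0.1943
after turn: units [1.1324 2.408  0.0859]
```

View pics/topA.png

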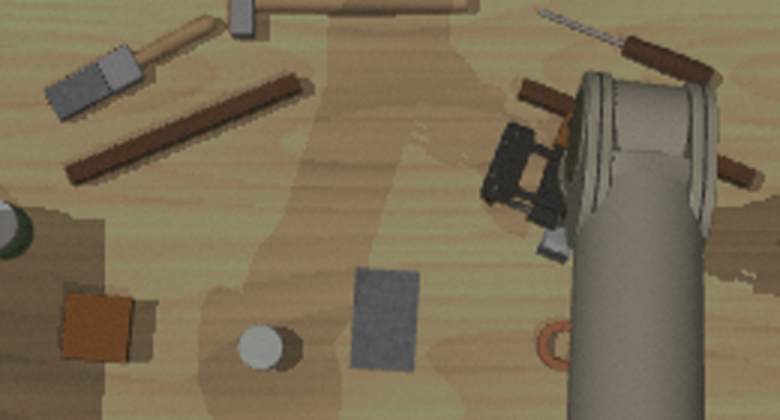

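The arm hides slab A here, so I'll check it once the arm has moved away. Slab B, the spool and the foil roll have not moved.

```bash
python3 -m crank '0 0 0 -0.065 -1;0 0 0 -0.065 -1;0 0 0 -0.065 -1;0.04 0.085 0 0 -1;0.081 0.172 0 0 -1;0.081 0.172 0 0 -1;0.081 0.172 0 0 -1;0.081 0.172 0 0 -1;0.081 0.172 0 0 -1;0.081 0.172 0 0 -1';python3 -m crank '0.081 0.172 0 0 -1;0.081 0.172 0 0 -1;0.081 0.172 0 0 -1;0.081 0.172 0 0 -1;0.081 0.172 0 0 -1;0.081 0.172 0 0 -1;0.081 0.172 0 0 -1;0.04 0.085 0 0 -1;0 0 0 0 -1;0 0 0 0 -1'; python3 - <<'E'
from h import *
c=cams.camera('top'); m=amber(c)
print('A',rect(c,m,(355,120,460,185),.038)); print('B',rect(c,m,(205,185,260,235),.038))
n=np.array([.9265,-.376]); f=np.array([634.1,-242.7])-7.7*n; a=np.array(rect(c,m,(355,120,460,185),.038)[0])-f
print('x',a@n,'y',a@[.376,.9265])
F=[]
for i in range(12): cams.camera('top'); F.append(read_state()['ft_force'][2])
print('empty',np.mean(F))
E
python3 go.py 346.3 344.7 73 175.2
```

```text
time: 18.25
ee_pos: [0.4438, 0.0797, 0.1523]
eef_rot: [0.04, 0.999, -0.0, 0.0]
ft_force: [0.7, 0.1, -3.0]
width: 0.0237
grip_force: 40.0
time: 19.25
ee_pos: [0.3438, 0.3444, 0.152]
eef_rot: [0.039, 0.999, -0.0, -0.0]
ft_force: [0.4, -0.7, -1.8]
width: 0.0236
grip_force: 40.0
A (array([ 611.1, -184.7]), array([70.4, 71.1]), 67.5, array([ 610.8, -184.8]), 4498)
B (array([424.2, 338.4]), array([70.8, 70.6]), 85.6, array([424.3, 338.4]), 4508)
x -35.419207475 y 45.08900000000001
empty -2.455910700590516
t 19.9 pos [344.4 344.4 152.1] yaw 175.45 tilt 0.01 F [-0.42  0.03 -2.94] w 23.7 g 40.0 q [-0.03  0.18 -0.92  1.87  0.15  1.17  0.5 ]
now axes: units [-0.0094  0.0024  0.3957] turn units 0.0028
after turn: units [-0.0094  0.0024  0.3957]
```

Slab A sits 35.4 mm from the face and square. Next is slab B.

```bash
python3 -m crank '0 0 0.12 0 -1;0 0 0.12 0 -1;0 0 0.1 0 -1;0 0 0.06 0 -1;0 0 0 0 -1;0 0 0 0 -1;0 0 0 0 -1'; python3 go.py 427 338 72 175.4
```

```text
time: 20.6
ee_pos: [0.3448, 0.345, 0.0731]
eef_rot: [0.04, 0.999, 0.0, 0.001]
ft_force: [-0.3, -0.9, -2.4]
width: 0.0236
grip_force: 40.0
t 20.6 pos [344.8 345.   73.1] yaw 175.46 tilt 0.09 F [-0.3  -0.89 -2.38] w 23.6 g 40.0 q [-0.08  0.29 -0.88  1.95  0.27  1.02  0.4 ]
now axes: units [-0.4123 -0.0024  0.0062] turn units 0.0007
after turn: units [-0.4123 -0.002   0.0057]
```

```bash
python3 -m crank '-0.06 -0.002 0.005 0 -1;-0.06 0 0 0 -1;-0.06 0 0 0 -1;-0.06 0 0 0 -1;-0.06 0 0 0 -1;-0.05 0 0 0 -1;-0.04 0 0 0 -1;-0.02 0 0 0 -1;0 0 0 0 -1;0 0 0 0 -1'; python3 go.py; python3 -m crank '0 0 -0.05 0 -1;0 0 -0.05 0 -1;0 0 -0.05 0 -1;0 0 0 0 -1;0 0 0 0 -1;0 0 0 0 -1;0 0 0 0 -1'; python3 - <<'E'
from h import *
F=[]
for i in range(14): s=cams.camera('scene'); F.append(read_state()['ft_force'])
print(np.mean(F,0),np.std(F,0))
cv2.imwrite('pics/liftB.png',cv2.resize(s['img'][110:260,320:480],None,fx=4,fy=4,interpolation=cv2.INTER_CUBIC))
E
python3 go.py
```

```text
time: 21.6
ee_pos: [0.4257, 0.3377, 0.0711]
eef_rot: [0.039, 0.999, -0.0, -0.0]
ft_force: [-0.4, 0.3, -2.4]
width: 0.0242
grip_force: 40.0
t 21.6 pos [425.7 337.7  71.1] yaw 175.49 tilt 0.0 F [-0.42  0.29 -2.43] w 24.2 g 40.0 q [-0.07  0.41 -0.81  1.81  0.34  1.06  0.48]
time: 22.3
ee_pos: [0.4258, 0.3373, 0.1007]
eef_rot: [0.04, 0.999, -0.0, -0.0]
ft_force: [0.4, -0.4, -6.8]
width: 0.0237
grip_force: 40.0
[-0.07099034  0.24361367 -6.30500107] [0.44383351 0.40221387 0.36963084]
t 23.0 pos [426.1 337.5 101.1] yaw 175.46 tilt 0.0 F [ 0.28 -0.51 -6.21] w 23.4 g 40.0 q [-0.05  0.38 -0.83  1.79  0.31  1.11  0.51]
```

View pics/liftB.png

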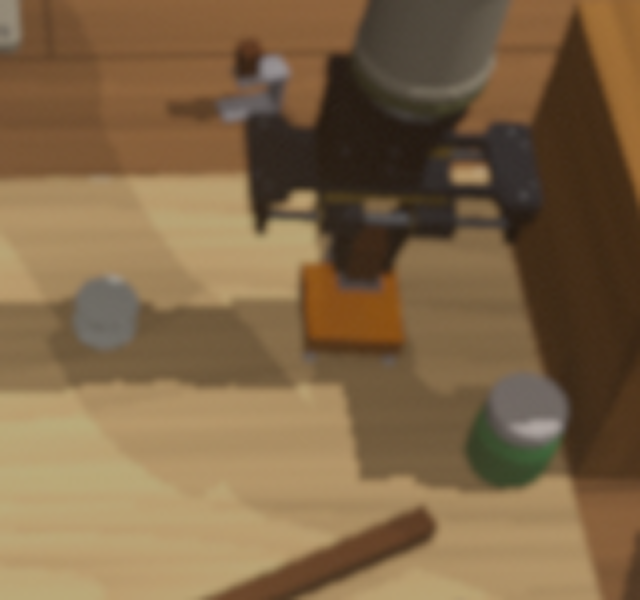

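Slab B is lifted level at 6.3 − 2.5 ≈ 3.8 N (about 385 g). It is also light, so it goes to the right lath beside A. I'll carry it higher, over the spool.

```bash
python3 -m crank '0 0 -0.08 0 -1;0 0 -0.1 0 -1;0 0 -0.07 0 -1;0 0 0 0.03 -1;0 0 0 0.05 -1;0 0 0 0.05 -1;0 0 0 0.045 -1;0 0 0 0.02 -1;0 0 0 0 -1;0 0 0 0 -1'; python3 go.py 520.2 -250.3 151 157.9
```

```text
time: 24.0
ee_pos: [0.4261, 0.3376, 0.1514]
eef_rot: [0.191, 0.982, 0.0, 0.0]
ft_force: [0.3, 0.2, -6.9]
width: 0.0233
grip_force: 40.0
t 24.0 pos [426.1 337.6 151.4] yaw 158.0 tilt 0.02 F [ 0.33  0.15 -6.9 ] w 23.3 g 40.0 q [-0.06  0.31 -0.81  1.74  0.24  1.2   0.26]
now axes: units [-1.5373e+00 -2.5492e+00  2.3000e-03] turn units 0.0011
after turn: units [-1.5419e+00 -2.5465e+00  2.2000e-03]
```

```bash
python3 -m crank '-0.018 -0.03 0 0 -1;-0.036 -0.06 0 0 -1;-0.054 -0.09 0 0 -1;-0.073 -0.12 0 0 -1;-0.091 -0.15 0 0 -1;-0.091 -0.15 0 0 -1;-0.091 -0.15 0 0 -1;-0.091 -0.15 0 0 -1;-0.091 -0.15 0 0 -1;-0.091 -0.15 0 0 -1'; python3 -m crank '-0.091 -0.15 0 0 -1;-0.091 -0.15 0 0 -1;-0.091 -0.15 0 0 -1;-0.091 -0.15 0 0 -1;-0.091 -0.15 0 0 -1;-0.091 -0.15 0 0 -1;-0.091 -0.15 0 0 -1;-0.073 -0.12 0 0 -1;-0.054 -0.09 0 0 -1;-0.036 -0.06 0 0 -1'; python3 -m crank '-0.018 -0.03 0 0 -1;0 0 0 0 -1;0 0 0 0 -1;0 0 0 0 -1;0 0 0 0 -1'; python3 go.py 520.2 -250.3 72.5 157.9;  python3 - <<'E'
from h import *
F=[]
for i in range(12): s=cams.camera('scene'); F.append(read_state()['ft_force'])
print(np.mean(F,0))
m=amber(s); print(rect(s,m,(100,150,320,300),.1))
cv2.imwrite('pics/rightB.png',cv2.resize(s['img'][150:300,110:310],None,fx=3.5,fy=3.5,interpolation=cv2.INTER_CUBIC))
E
```

```text
time: 25.0
ee_pos: [0.4704, 0.0586, 0.1513]
eef_rot: [0.191, 0.982, -0.0, 0.0]
ft_force: [1.1, 0.4, -7.3]
width: 0.0234
grip_force: 40.0
time: 26.0
ee_pos: [0.5189, -0.2466, 0.1509]
eef_rot: [0.192, 0.981, -0.0, -0.0]
ft_force: [-0.2, 0.3, -6.3]
width: 0.0234
grip_force: 40.0
time: 26.5
ee_pos: [0.5207, -0.2503, 0.1513]
eef_rot: [0.191, 0.982, 0.0, 0.0]
ft_force: [0.9, -0.2, -5.9]
width: 0.0236
grip_force: 40.0
t 26.5 pos [ 520.7 -250.3  151.3] yaw 157.99 tilt 0.01 F [ 0.95 -0.22 -5.88] w 23.6 g 40.0 q [ 0.7   0.31 -0.4   1.67  0.13  1.19  1.46]
now axes: units [ 0.0023 -0.0011  0.394 ] turn units 0.001
after turn: units [ 0.0023 -0.001   0.394 ]
[-0.21046006 -0.04013811 -6.4287797 ]
(array([ 647.7, -239.2]), array([208.8,  79.5]), 88.2, array([ 653.3, -208. ]), 6251)
```

View pics/rightB.png

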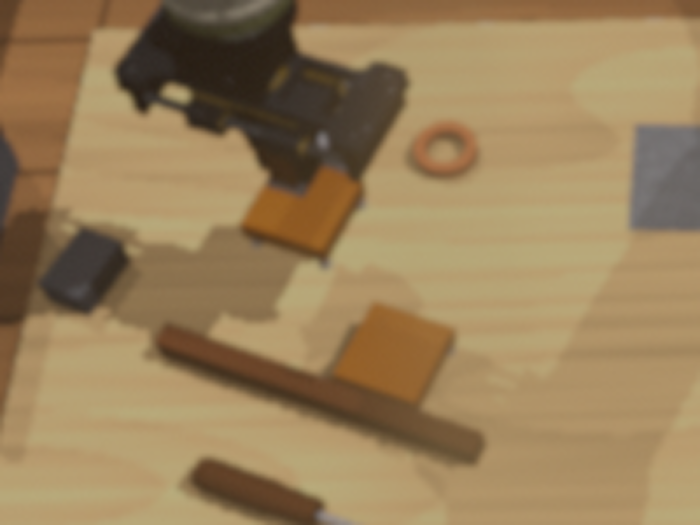

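The slab is level on the lifter and clear of A, and A is butted against the lath. Lowering and pushing.

```bash
python3 -m crank '0 0 0.08 0 -1;0 0 0.1 0 -1;0 0 0.1 0 -1;0 0 0.07 0 -1;0 0 0.045 0 -1;0 0 0 0 -1;0 0 0 0 -1;0 0 0 0 -1'; python3 -m crank '-0.05 0 0 0 -1;-0.06 0 0 0 -1;-0.06 0 0 0 -1;-0.05 0 0 0 -1;-0.03 0 0 0 -1;0 0 0 0 -1;0 0 0 0 -1'; for k in 1; do python3 -m crank '-0.015 0 0 0 -1;0 0 0 0 -1' | sed -n '2p;4p'; python3 -m crank '-0.01 0 0 0 -1;0 0 0 0 -1'| sed -n '2p;4p'; python3 -m crank '-0.01 0 0 0 -1;0 0 0 0 -1'| sed -n '2p;4p'; python3 -m crank '-0.01 0 0 0 -1;0 0 0 0 -1'| sed -n '2p;4p'; done
```

```text
time: 27.9
ee_pos: [0.5212, -0.2515, 0.0733]
eef_rot: [0.192, 0.981, -0.0, 0.001]
ft_force: [-0.2, 0.6, -1.5]
width: 0.0238
grip_force: 40.0
time: 28.6
ee_pos: [0.5669, -0.27, 0.0721]
eef_rot: [0.192, 0.981, 0.0, 0.0]
ft_force: [-0.4, 0.6, -2.1]
width: 0.0236
grip_force: 40.0
ee_pos: [0.5697, -0.2712, 0.0722]
ft_force: [-0.3, 0.1, -2.2]
ee_pos: [0.5715, -0.2719, 0.0722]
ft_force: [-0.9, 0.8, -1.6]
ee_pos: [0.5735, -0.2728, 0.0722]
ft_force: [-0.5, 1.3, -1.9]
ee_pos: [0.5754, -0.2735, 0.0722]
ft_force: [-0.7, -0.4, -2.5]
```

```bash
python3 -m crank '-0.005 0 0 0 -1;0 0 0 0 -1' | sed -n '2p;4p'; python3 -m crank '-0.005 0 0 0 -1;0 0 0 0 -1;0 0 0 0 -1'| sed -n '2p;4p'; python3 -m crank '-0.005 0 0 0 -1;0 0 0 0 -1;0 0 0 0 -1'| sed -n '2p;4p'
```

```text
ee_pos: [0.5762, -0.2738, 0.0722]
ft_force: [-0.8, 1.5, -3.0]
ee_pos: [0.5767, -0.2739, 0.072]
ft_force: [-4.0, 2.9, -1.8]
ee_pos: [0.5771, -0.2739, 0.0718]
ft_force: [-5.3, 4.1, -0.9]
```

Butted. I'll withdraw, lift and head for the mat.

```bash
python3 -m crank '0.03 0 0 0 -1;0.06 0 0 0 -1;0.08 0 0 0 -1;0.08 0 0 0 -1;0.08 0 0 0 -1;0.08 0 0 0 -1;0.03 0 0 0 -1;0 0 0 0 -1;0 0 -0.15 0 -1;0 0 -0.15 0 -1' | sed -n '2p;4p'; python3 -m crank '0 0 -0.1 -0.09 -1;0 0 0 -0.09 -1;0 0 0 -0.09 -1;0 0 0 0 -1;0 0 0 0 -1'; python3 go.py 434 31 152 -178
```

```text
ee_pos: [0.4969, -0.2415, 0.1326]
ft_force: [0.9, -0.2, -2.6]
time: 31.7
ee_pos: [0.497, -0.2417, 0.1522]
eef_rot: [-0.017, 1.0, -0.0, 0.0]
ft_force: [0.0, 0.5, -1.8]
width: 0.0238
grip_force: 40.0
t 31.7 pos [ 497.  -241.7  152.2] yaw -178.04 tilt 0.04 F [ 0.04  0.48 -1.77] w 23.8 g 40.0 q [ 0.77  0.26 -0.46  1.73  0.12  1.18  1.88]
now axes: units [2.6790e-01 1.3733e+00 7.0000e-04] turn units -0.0004
after turn: units [2.6710e-01 1.3734e+00 9.0000e-04]
```

```bash
python3 -m crank '0.033 0.17 0 0 -1;0.033 0.17 0 0 -1;0.033 0.17 0 0 -1;0.033 0.17 0 0 -1;0.033 0.17 0 0 -1;0.033 0.17 0 0 -1;0.033 0.17 0 0 -1;0.033 0.17 0 0 -1;0 0.01 0 0 -1;0 0 0 0 -1'|sed -n '2p'; python3 -m crank '0 0 0.1 0 -1;0 0 0.12 0 -1;0 0 0.1 0 -1;0 0 0.05 0 -1;0 0 0.02 0 -1;0 0 0 0 -1;0 0 0 0 -1;0 0 0 0 -1'; python3 go.py 434 31 70 -178; python3 - <<'E'
from h import *
c=cams.camera('top'); m=amber(c)
n=np.array([.9265,-.376]); f=np.array([634.1,-242.7])-7.7*n
for b in((355,120,408,185),(400,130,460,195),(370,120,470,200)):
    r=rect(c,m,b,.038); a=np.array(r[0])-f; print(r,'x',a@n,'y',a@[.376,.9265])
E
```

```text
ee_pos: [0.4334, 0.0309, 0.1524]
time: 33.5
ee_pos: [0.4338, 0.0302, 0.0749]
eef_rot: [-0.019, 1.0, -0.0, 0.001]
ft_force: [-0.3, 0.5, -2.7]
width: 0.0239
grip_force: 40.0
t 33.5 pos [433.8  30.2  74.9] yaw -177.82 tilt 0.09 F [-0.35  0.51 -2.74] w 23.9 g 40.0 q [ 0.5   0.12 -0.7   2.08  0.09  0.97  1.36]
now axes: units [-0.0012  0.0038  0.0247] turn units 0.0021
after turn: units [-0.0012  0.0038  0.0247]
(array([ 610.6, -184.8]), array([70.8, 69.4]), 67.8, array([ 610.6, -184.7]), 4498) x -35.84485747499999 y 44.80834999999999
(array([ 575. , -271.9]), array([70.8, 69.7]), 68.5, array([ 575.1, -272. ]), 4491) x -36.07865747500003 y -49.27539999999998
(array([ 575. , -271.9]), array([70.8, 69.7]), 68.5, array([ 575.1, -272. ]), 4491) x -36.07865747500003 y -49.27539999999998
```

```bash
python3 -m crank '0 0 0.012 0 -1;0 0 0.008 0 -1;0 0 0 0 -1;0 0 0 0 -1'; python3 -m crank '0 0 0.004 0 -1;0 0 0 0 -1;0 0 0 0 -1'
```

```text
time: 33.95
ee_pos: [0.4331, 0.0303, 0.0701]
eef_rot: [-0.019, 1.0, 0.0, -0.0]
ft_force: [0.1, 0.4, -2.8]
width: 0.0237
grip_force: 40.0
time: 34.25
ee_pos: [0.4332, 0.0303, 0.0693]
eef_rot: [-0.019, 1.0, -0.0, 0.0]
ft_force: [-0.3, -0.4, -2.5]
width: 0.0237
grip_force: 40.0
```

```bash
for k in 1; do python3 -m crank '0 0 0.003 0 -1;0 0 0 0 -1;0 0 0 0 -1'|sed -n '2p;4p'; python3 -m crank '0 0 0.003 0 -1;0 0 0 0 -1;0 0 0 0 -1'|sed -n '2p;4p';python3 -m crank '0 0 0.003 0 -1;0 0 0 0 -1;0 0 0 0 -1'|sed -n '2p;4p'; done
```

```text
ee_pos: [0.4332, 0.0303, 0.0688]
ft_force: [-1.0, -0.1, -2.3]
ee_pos: [0.4333, 0.0303, 0.0685]
ft_force: [-2.1, 0.6, 6.1]
ee_pos: [0.4334, 0.0304, 0.0685]
ft_force: [-7.0, 0.8, 14.8]
```

Touchdown at z = 68.5 mm. I'll ease the pressure, release and rise.

```bash
python3 -m crank '0 0 -0.004 0 -1;0 0 0 0 -1;0 0 0 0 -0.4;0 0 0 0 -0.2;0 0 0 0 0.2;0 0 0 0 0.5;0 0 0 0 0.5;0 0 0 0 0.5;0 0 0 0 0.5'|sed -n '2,5p'; python3 -m crank '0 0 -0.1 0 0.5;0 0 -0.15 0 0.5;0 0 -0.2 0 0.5;0 0 -0.2 0 0.5;0 -0.2 0 0 0.5;0 -0.2 0 0 0.5;0 -0.2 0 0 0.5;0 -0.2 0 0 0.5;0 -0.2 0 0 0.5;0 -0.2 0 0 0.5'; python3 - <<'E'
from h import *
c=cams.camera('top'); m=amber(c)
n=np.array([.9265,-.376]); f=np.array([634.1,-242.7])-7.7*n
for b in((355,120,408,185),(400,130,460,195)):
    r=rect(c,m,b,.038); a=np.array(r[0])-f; print(r,'x',a@n,'y',a@[.376,.9265])
cv2.imwrite('pics/end.png',np.vstack([cv2.resize(c['img'][100:240,200:460],None,fx=2,fy=2),cv2.resize(cams.camera('scene')['img'][130:280,90:350],None,fx=2,fy=2)]))
E
```

```text
ee_pos: [0.4332, 0.0303, 0.0684]
eef_rot: [-0.019, 1.0, -0.0, 0.0]
ft_force: [-0.2, 0.8, -0.2]
width: 0.0626
time: 37.05
ee_pos: [0.4422, -0.2112, 0.1984]
eef_rot: [-0.019, 1.0, -0.0, 0.0]
ft_force: [0.3, -0.6, 0.1]
width: 0.0652
grip_force: 0.0
(array([ 610.9, -184.9]), array([70.8, 70. ]), 67.8, array([ 610.7, -184.7]), 4499) x -35.52930747500004 y 44.82849999999998
(array([ 577.7, -266.7]), array([59.4, 70.7]), 67.4, array([ 581.5, -260.4]), 2741) x -35.53230747499998 y -43.44239999999998
```

View pics/end.png

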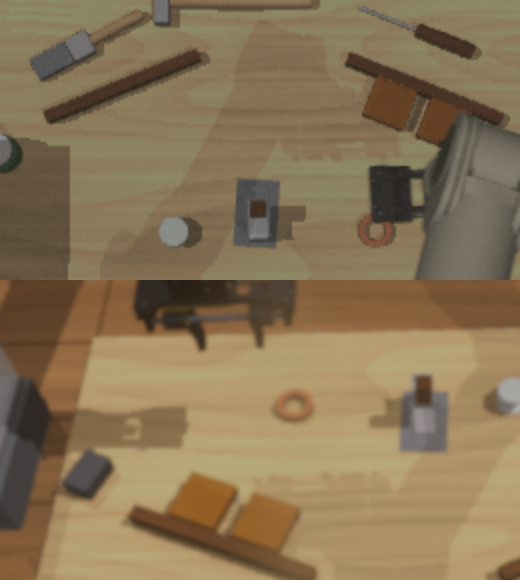

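Both slabs are square against the right lath (the arm partly hides B in the top view). The lifter stands upright on the mat, and nothing else has moved. Handing in.

```bash
python3 -c "
from bench import workorder
print(workorder.close_job())"
```

```text
the job is handed in; nothing more can be done
None
```

The job is handed in, with no verdict shown: I found two slabs, weighed them at about 370 and 385 g (both light, by a noisy force reading), and set both square against the right lath about 36 mm from its face, with the lifter back upright on its mat.

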